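# Set the arched plaque under the hold-down finger of the decorating stand

### The job

Load the arch-topped bisque plaque on the sloping decorating stand: slip its arched end up under the sprung finger, then bring it gently home, square end down on the ledge and one long side against the steel dowel, flat on the board with the finger bearing on its face, and let go. Bisque chips, so feel for the ledge, the dowel and the board rather than ramming them, and leave the other things on the table where they are.

Things in the scene. Friction and masses are not known exactly. Their poses are not given: they have to be found in the camera images.
- plaque_center (a point): centre, half-way up, of the arch-topped bisque plaque: a flat unglazed cream blank 110 mm long, 60 mm wide, 10 mm thick, 0.1 to 0.16 kg; one end is square, the other a half-round of 30 mm radius. x runs along it towards the arch, y across, z up; both ends are 55 mm from the centre and the long sides are straight up to 25 mm past it towards the arch. Lies flat on the table at first.
- plaque_arch (a point): top of the plaque's arch, half-way through the thickness, 55 mm from the centre.
- board: the stand's sloping plywood board, fixed, 180 mm wide, its face 30 degrees from level, low edge nearest the robot. Origin on the face, at the middle of the foot of the ledge's inner face, 58 mm above the table; x up the slope (face from -25 to 215 mm), y across to the left looking up the slope, z squarely out of the face. The oak ledge (x -18 to 0, 170 mm wide) stands 6 mm above the face.
- dowel (a point): axis of the steel dowel at the board's face: 8 mm across, standing 12 mm out, at x = 70, y = +34 mm of the board's frame. A plaque on the ledge and against the dowel has its centre at x = 55, y = 0, z = 5 mm there. The board is clear for 55 mm either side of the middle line from the ledge up to x = 62 mm, and right across on the side away from the dowel.
- finger (a joint): angle of the sprung hold-down finger (rad), a steel strap 14 mm wide over the board's middle line, hinged at x = 178, z = 22 mm of the board's frame and reaching down the slope. 0: on its stop, foot 3 mm off the board; grows as it is pushed up off the board, to 0.9. A spring presses it to 0: about 4 N at the foot at rest, 4.5 N on a 10 mm plaque (then about 0.073 rad).
- finger_foot (a point): lowest point of the finger's foot, a rubber-sleeved cross pin 8 mm thick and 16 mm wide; at x = 85, y = 0, z = 3 mm of the board's frame at rest. The plaque's arch, carried parallel to the board just above the ledge's height and moved up the slope, slides under the toe and pushes the finger up.
- finger_toe (a point): tip of the finger's upturned toe, at x = 40, y = 0, z = 33 mm of the board's frame at rest; the toe's underside is 25 mm above the face at x = 46 mm and comes down evenly, at 30 degrees, to run out tangent to the foot at x = 83 mm.
- stand: the decorating stand's wooden base, fixed, 220 mm (x) by 180 mm (y); origin at the centre of its underside, x level and pointing towards the board's high end. The stand is at most 200 mm high.
- round_tile: round bisque tile, 94 mm across, 10 mm thick, lying on the table; origin at the centre of its underside. Leave alone.
- square_tile: square bisque tile, 85 mm by 85 mm by 10 mm, lying on the table; origin at the centre of its underside. Leave alone.
- slip_bottle: pale green squeeze bottle with a nozzle, 48 mm across, 150 mm high, standing to the right of the stand; origin at the centre of its underside. Leave alone.
- needle_tool: needle tool with a wooden handle, 162 mm long, 13 mm thick, lying before the stand; origin under it, near the middle, x along it. Leave alone.
- phone: phone lying face up, 148 mm by 71 mm by 8 mm; origin at the centre of its underside. Leave alone.
- brush_jar: white jar of brushes, 76 mm across, 200 mm high with the brushes; origin at the centre of its underside. Leave alone.
- water_bowl: white bowl, 110 mm across, 45 mm high; origin at the centre of its underside. Leave alone.
- wood_rib: thin wooden rib (scraper) lying flat, 110 mm by 55 mm by 6 mm; origin at the centre of its underside. Leave alone.

How it is judged:
On the way:
1. the plaque's arched end is under the sprung finger's foot and has pushed the finger back (value of joint finger above 0.05 rad and x of plaque_arch in the frame of board above 0.088 m and y of plaque_arch in the frame of board between -0.02 and 0.02 m and z of plaque_arch in the frame of board between 0 and 0.04 m), for 0.1 s.
At the end, for the whole second after the job is handed in: The plaque lies at rest on the board, arch up the slope, within 2.2 mm of the ledge and of the dowel, its centre within 2 mm of its height when flat, squared to the board within 0.05 rad in every direction, with the finger's foot down on its face (finger between 0.06 and 0.105 rad) (x of plaque_center in the frame of board between 0.053 and 0.0572 m and y of plaque_center in the frame of board between -0.0022 and 0.002 m and z of plaque_center in the frame of board between 0.003 and 0.007 m and angle between the x axis of plaque_center and the x axis of board, either way round below 0.05 rad and angle between the z axis of plaque_center and the z axis of board, either way round below 0.05 rad and x of plaque_arch in the frame of board above 0.1 m and value of joint finger between 0.06 and 0.105 rad and linear speed of plaque below 0.01 m/s); the robot touches nothing.
It fails at once if the plaque is rammed against the stand (over 60 N) (contact force between plaque and board above 60 N).
It fails at once if another thing on the table is moved more than 15 mm (distance of any of round_tile, square_tile, slip_bottle, needle_tool, phone, brush_jar, water_bowl, wood_rib from where it was at the start of the episode above 0.015 m).
It also fails if it takes over 48 s, if anything falls off the work surface, if the arm or the gripper's body presses on something with over 40 N, if the wrist force passes 120 N, or if a joint passes its speed limit or range.

### The arm

A 6-joint arm with a two-finger parallel gripper is mounted at the origin on the work surface. World frame = base frame: x ahead of the robot, y to its left, z up, the work surface at z = 0. Lengths are in m, angles in rad, forces in N, time in s.
With the tool pointing down it reaches from about 0.3 to 0.775 m from the base axis. Payload 14.6 kg.
Tool frame: the origin (TCP) lies midway between the tips of the shut fingers; the grasp point (between the pads) lies 19 mm behind it; z points along the fingers, y is the line along which they close (so a half turn about z gives the same grasp; the last joint's range is limited). The gripper opens to 94 mm and grips with 3 to 60 N. Pads are 16 mm wide; open, the fingers measure 119 mm over their backs; the gripper's body (75 mm by 177 mm) begins 78 mm behind the grasp point.
Start: joints at [1.088, 0.3, 1.521, -0, 1.321, -0.067], TCP at [0.222, 0.503, 0.205] pointing down, gripper open.
Joint ranges: [-3.03, 3.03], [-0.79, 2.21], [0.23, 2.52], [-1.04, 4.18], [0, 3.07], [-2.55, 2.55]. Speed limits (rad/s): [2.22, 2.22, 2.57, 3.14, 3.14, 3.14].

### API

Orientations are given as [roll, pitch, yaw] about the fixed x, y, z axes, in that order (R = Rz(yaw) Ry(pitch) Rx(roll)).
In Python, from station import * gives the robot as it stands.
- The arm moves only by the tool send_rows, never from a script. Its argument "targets" is a list of rows, each an object of numbers: "x", "y", "z": the shift along the world's x, y, z in units of 0.2 m (1.0 is 0.2 m); "spin": the turn about the world's z in units of pi/2 rad (1.0 is pi/2 rad); "claw": the finger opening in mm, from 0 to 94. A call has 1 to 20 rows; each row shifts and turns the commanded pose from where the row before left it; what a row does not reach is not made up. A row lasts 1/10 s, in which the tool goes at most 50 mm and 8.59 degrees, less where a joint would pass 70% of its speed; a pose out of reach is approached as far as the arm can. A call with a number of a shift or a turn outside -1 to 1 is refused whole. A call with a gripper value outside its range is refused whole. The fingers move at their own pace and stop on an object; "force" is the grip in N (left out, the last holds). Time passes only in rows, so rows that do not move let the fingers close. It gives the time, the measured TCP pose, the force, the opening and the grip force at its end, in the units of the state.
- get_obs(): the state, without advancing time (a new reading comes with each control period).
- camera(name): name is "scene" or "top"; returns the picture (480x640x3 uint8, blue, green, red); there is no depth.
- camera_model(name): a dict with "fovy" (degrees; the focal length in pixels is half the picture's height over the tangent of half this angle, whatever the lens; pixels are square), "cx", "cy" (the principal point, pixels), "dist" ([k1, k2, p1, p2, k3] as OpenCV has them; the pictures are not rectified), "T" (4x4, takes a point from camera to world coordinates). Camera axes: x right, y down, z forward; pixel columns grow to the right and rows downward; lengths in m; the calibration is good to about 2 mm. A picture is of the moment at which its call begins. camera_model takes no time and is no camera call.
- hand_in(): hands the job in; it is judged then, once.
The state is a dict: "time_s": time; "qpos": joint angles; "joint_vel": joint speeds; "tau": joint torques, N m; "ee_pos": TCP position; "eef_rot": TCP orientation; "force": force on the tool from outside, world axes, zero at the start; "moment": the same for the moment, N m; "grip_width": finger opening in m; "grip_force": force on a finger pad.
Only numpy, scipy, OpenCV 4.12 (cv2) and the standard library are available. Lean on these libraries where they do the work, as an engineer would, in place of code of your own. Each camera call takes 0.05 s, during which the arm holds its last target. There are 200 camera calls.

## Working session

There is one attempt and no reset: what is moved stays moved. The work goes in short steps, Python scripts to look and compute and a tool call to move; the robot and the scene stay as the last step left them, time stands still between calls to the robot, and variables do not carry over. Pictures are saved under pics/ and viewed, at most 10 in all, crops included, and the job is handed in when it is done.

Besides the shell and the picture viewer there is one more tool, called after "Emit:" as name(argument=value, ...), one argument or row to a line, values as JSON. send_rows: Moves the arm, as the interface text tells. Its arguments: {"type":"object","properties":{"targets":{"type":"array"},"force":{"type":"number"}},"required":["targets"]}

```bash
mkdir -p pics; python3 - <<'E'
from station import *
import cv2
for n in("scene","top"):
    cv2.imwrite(f"pics/{n}0.png",camera(n)); m=camera_model(n); print(n,{k:(v.round(4).tolist() if hasattr(v,'round') and hasattr(v,'tolist') else v) for k,v in m.items()})
o=get_obs();print(o)
E
```

```text
scene {'fovy': 57.94685610173637, 'cx': 316.5054165945853, 'cy': 234.3980512866968, 'dist': [-0.0295, 0.0, 0.0, 0.0, 0.0], 'T': [[0.8958, 0.3474, -0.2771, 0.802], [0.4442, -0.7184, 0.5353, -0.5012], [-0.0131, -0.6027, -0.7979, 0.9193], [0.0, 0.0, 0.0, 1.0]]}
top {'fovy': 44.243065361789476, 'cx': 319.68574491491313, 'cy': 241.6336581515941, 'dist': [0.0532, 0.0, 0.0, 0.0, 0.0], 'T': [[-0.0276, -0.9915, 0.1271, 0.3413], [-0.9996, 0.0268, -0.0083, 0.0227], [0.0048, -0.1273, -0.9919, 1.5996], [0.0, 0.0, 0.0, 1.0]]}
{'time_s': 0.1, 'qpos': array([ 1.08837307e+00,  3.00389739e-01,  1.52147781e+00,  1.98063594e-05,
        1.32069591e+00, -6.66027454e-02]), 'joint_vel': array([-2.76401962e-04, -2.10630400e-03, -1.87760398e-03,  1.06338090e-03,
        1.25376430e-04, -1.81257694e-05]), 'tau': array([ 2.97558021e-03, -5.32644975e+01, -3.53283226e+01,  7.09794788e-02,
        2.35300872e-02, -1.02844751e-04]), 'ee_pos': array([0.22206578, 0.50293952, 0.20497464]), 'eef_rot': array([-3.14062528e+00, -8.37533512e-05,  2.72576719e+00]), 'force': array([ 0.371081  ,  0.72589993, -0.03826122]), 'moment': array([-0.00625354,  0.0170624 ,  0.02870602]), 'grip_force': 0.0, 'grip_width': 0.09395305045246961}
```

View pics/top0.png

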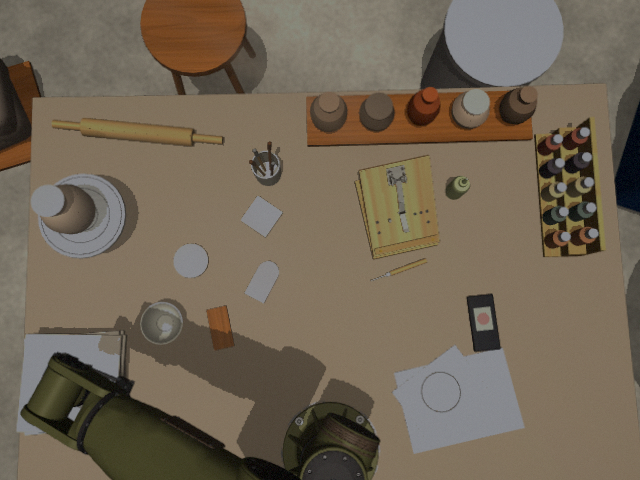

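View pics/scene0.png

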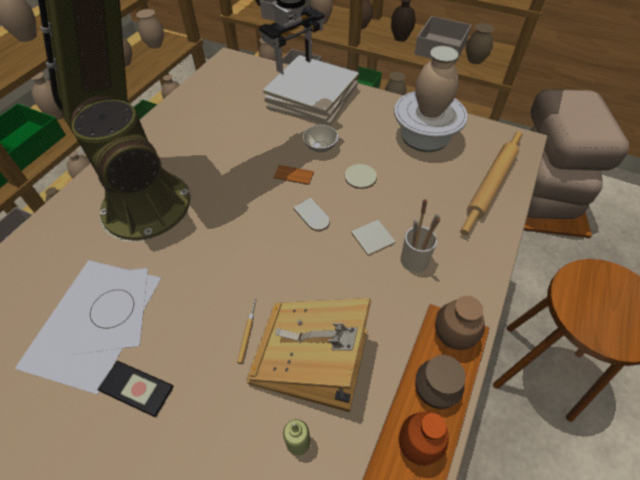

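Top view: plaque near (263,282), arch to upper right; stand near (400,206), low edge towards the bottom; finger running (395,170) to (404,230). The scene view shows the plaque at (311,214) and the stand at (315,345). Next I zoom in on the stand and locate the plaque.

```bash
cat > h.py <<'E'
import numpy as np, cv2
from station import *
def K(m):
    f=240/np.tan(np.radians(m["fovy"])/2); return np.array([[f,0,m["cx"]],[0,f,m["cy"]],[0,0,1]])
def rays(n,uv):
    m=camera_model(n); T=np.array(m["T"])
    p=cv2.undistortPoints(np.array(uv,float).reshape(-1,1,2),K(m),np.array(m["dist"]))[:,0]
    d=np.c_[p,np.ones(len(p))]@T[:3,:3].T; return T[:3,3],d
def onz(n,uv,z):
    c,d=rays(n,uv); return c+d*((z-c[2])/d[:,2])[:,None]
def proj(n,P):
    m=camera_model(n); T=np.linalg.inv(np.array(m["T"]))
    return cv2.projectPoints(np.array(P,float).reshape(-1,1,3),cv2.Rodrigues(T[:3,:3])[0],T[:3,3],K(m),np.array(m["dist"]))[0][:,0]
def meet(uv1,uv2):
    out=[]
    for a,b in zip(uv1,uv2):
        A=np.zeros((3,3));y=np.zeros(3)
        for n,u in(("top",a),("scene",b)):
            c,d=rays(n,[u]); d=d[0]/np.linalg.norm(d[0]); M=np.eye(3)-np.outer(d,d); A+=M;y+=M@c
        out.append(np.linalg.solve(A,y))
    return np.array(out)
E
python3 - <<'E'
from h import *
t=cv2.imread("pics/top0.png"); s=cv2.imread("pics/scene0.png")
for n,im,(x0,y0,x1,y1) in(("top",t,(238,252,290,312)),("scene",s,(288,190,340,238))):
    hsv=cv2.cvtColor(im,cv2.COLOR_BGR2HSV)[y0:y1,x0:x1]
    m=((hsv[...,1]<60)&(hsv[...,2]>120)).astype(np.uint8)
    c=max(cv2.findContours(m,0,2)[0],key=cv2.contourArea)
    P=onz(n,c[:,0]+[x0,y0],0.010)
    r=cv2.minAreaRect((P[:,:2]*1000).astype(np.float32)); print(n,cv2.contourArea(c),r,cv2.boxPoints(r).round().tolist())
a=cv2.resize(t[145:265,350:480],None,fx=6,fy=6,interpolation=cv2.INTER_CUBIC)[:600]
a=cv2.resize(t[150:265,350:475],None,fx=5,fy=5,interpolation=2); cv2.imwrite("pics/tc.png",a)
b=cv2.resize(s[290:410,240:380],None,fx=5,fy=5,interpolation=2); cv2.imwrite("pics/sc.png",b)
E
```

```text
top 818.0 ((444.6062316894531, 164.326416015625), (61.62226486206055, 111.24905395507812), 60.85154724121094) [[381.0, 165.0], [478.0, 110.0], [508.0, 164.0], [411.0, 218.0]]
scene 629.5 ((445.35577392578125, 167.27626037597656), (62.068450927734375, 110.9674072265625), 60.81548309326172) [[382.0, 167.0], [479.0, 113.0], [509.0, 167.0], [412.0, 221.0]]
```

View pics/tc.png

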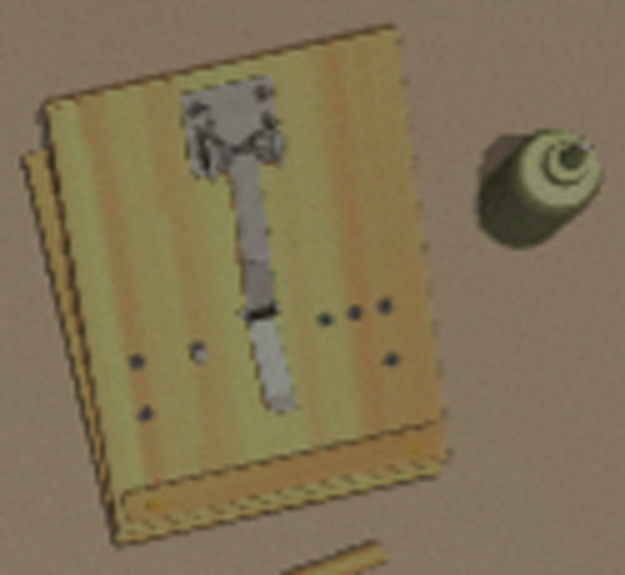

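View pics/sc.png

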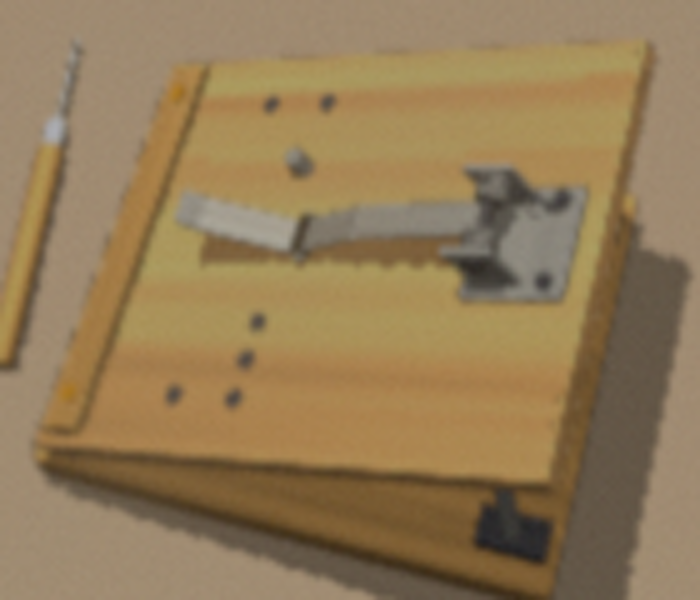

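Crops: board high corners at top-crop (47,105)/(397,28) and scene-crop (648,42)/(550,487); ledge inner ends, dowel head (197,347)/(295,155) and toe tip (284,407)/(182,207) are also visible. I fit the stand's x, y and yaw to these.

```bash
cat > b.py <<'E'
from h import *
c,s=np.cos(np.pi/6),np.sin(np.pi/6)
def RB(yaw):
    return cv2.Rodrigues(np.array([0,0,yaw]))[0]@np.array([[c,0,-s],[0,1,0],[s,0,c]])
def b2w(P,v): return np.array(P,float)@RB(v[2]).T+[v[0],v[1],.058]
E
python3 - <<'E'
from b import *
from scipy.optimize import least_squares
L=np.array([[215,90,0],[215,-90,0],[0,85,6],[0,-85,6],[70,34,12],[40,0,33]])/1e3
t=(np.array([[47,105],[397,28],[120,492],[437,425],[197,347],[284,407]])+.5)/5-.5+[350,150]
q=(np.array([[648,42],[550,487],[208,66],[78,430],[295,155],[182,207]])+.5)/5-.5+[240,290]
f=lambda v:np.r_[(proj("top",b2w(L,v))-t).ravel(),(proj("scene",b2w(L,v))-q).ravel()]
r=least_squares(f,[.5,-.1,0.1],loss="soft_l1"); v=r.x
print(v,r.fun.reshape(-1,2).round(1).tolist()); np.save("v.npy",v)
w=meet(t,q); print(((w-[v[0],v[1],.058])@RB(v[2])*1000).round(1).tolist())
for P in([.055,0,.005],[.045,0,.005],[.07,-.05,.005]): print(P,b2w([P],v))
print(RB(v[2]).round(3).tolist())
E
```

```text
[ 0.53700718 -0.21369592  0.19059716] [[-0.8, -0.9], [-0.3, -0.8], [-0.0, -0.1], [-0.3, -0.6], [0.3, 1.0], [-0.7, -0.3], [0.2, -0.1], [-0.8, -0.0], [-0.2, -0.2], [-0.8, 0.2], [-0.3, 0.6], [0.1, 0.0]]
[[213.8, 89.1, 0.7], [214.1, -89.9, -1.2], [-0.5, 85.0, 5.0], [-0.7, -84.7, 5.3], [73.0, 34.3, 14.1], [40.2, -0.9, 34.4]]
[0.055, 0, 0.005] [[ 0.58132131 -0.20514599  0.08983013]]
[0.045, 0, 0.005] [[ 0.57281788 -0.20678664  0.08483013]]
[0.07, -0.05, 0.005] [[ 0.60354871 -0.25177959  0.09733013]]
[[0.85, -0.189, -0.491], [0.164, 0.982, -0.095], [0.5, 0.0, 0.866]]
```

Emit:
send_rows(
  targets=[
    {"x":0.107,"y":-0.166,"spin":-0.006,"claw":94},
    {"x":0.107,"y":-0.166,"spin":-0.006},
    {"x":0.107,"y":-0.166,"spin":-0.006},
    {"x":0.107,"y":-0.166,"spin":-0.006},
    {"x":0.107,"y":-0.166,"spin":-0.006},
    {"x":0.107,"y":-0.166,"spin":-0.006},
    {"x":0.107,"y":-0.166,"spin":-0.006},
    {"x":0.107,"y":-0.166,"spin":-0.006},
    {"x":0.107,"y":-0.166,"spin":-0.006},
    {"x":0.107,"y":-0.166,"spin":-0.006},
    {"z":-0.15},
    {"z":-0.2},
    {"z":-0.2},
    {"z":-0.1},
    {"z":0},
  ],
)

```text
schema error: expected keys x, y, z, spin, claw
```

Emit:
send_rows(
  targets=[
    {"x":0.107,"y":-0.166,"z":0,"spin":-0.006,"claw":94},
    {"x":0.107,"y":-0.166,"z":0,"spin":-0.006,"claw":94},
    {"x":0.107,"y":-0.166,"z":0,"spin":-0.006,"claw":94},
    {"x":0.107,"y":-0.166,"z":0,"spin":-0.006,"claw":94},
    {"x":0.107,"y":-0.166,"z":0,"spin":-0.006,"claw":94},
    {"x":0.107,"y":-0.166,"z":0,"spin":-0.006,"claw":94},
    {"x":0.107,"y":-0.166,"z":0,"spin":-0.006,"claw":94},
    {"x":0.107,"y":-0.166,"z":0,"spin":-0.006,"claw":94},
    {"x":0.107,"y":-0.166,"z":0,"spin":-0.006,"claw":94},
    {"x":0.107,"y":-0.166,"z":0,"spin":-0.006,"claw":94},
    {"x":0,"y":0,"z":-0.2,"spin":0,"claw":94},
    {"x":0,"y":0,"z":-0.2,"spin":0,"claw":94},
    {"x":0,"y":0,"z":-0.2,"spin":0,"claw":94},
    {"x":0,"y":0,"z":-0.2,"spin":0,"claw":94},
    {"x":0,"y":0,"z":-0.1,"spin":0,"claw":94},
    {"x":0,"y":0,"z":0,"spin":0,"claw":94},
  ],
  force=15,
)

```text
time_s: 1.7
ee_pos: [0.4345, 0.1706, 0.023]
eef_rot: [-3.138, -0.004, 2.631]
force: [0.0, 0.6, 0.5]
grip_width: 0.0937
grip_force: 0.0
```

```bash
python3 - <<'E'
from h import *
cv2.imwrite("pics/s1.png",cv2.resize(camera("scene")[120:270,250:450],None,fx=4,fy=4,interpolation=2))
o=get_obs();print(o["ee_pos"],o["eef_rot"],o["force"],o["grip_width"],o["time_s"])
E
```

```text
[0.43558944 0.17095349 0.02485521] [-3.13985101e+00 -1.67713980e-03  2.63153708e+00] [1.35162251 0.56237022 0.62695059] 0.09350299407302314 1.75
```

View pics/s1.png

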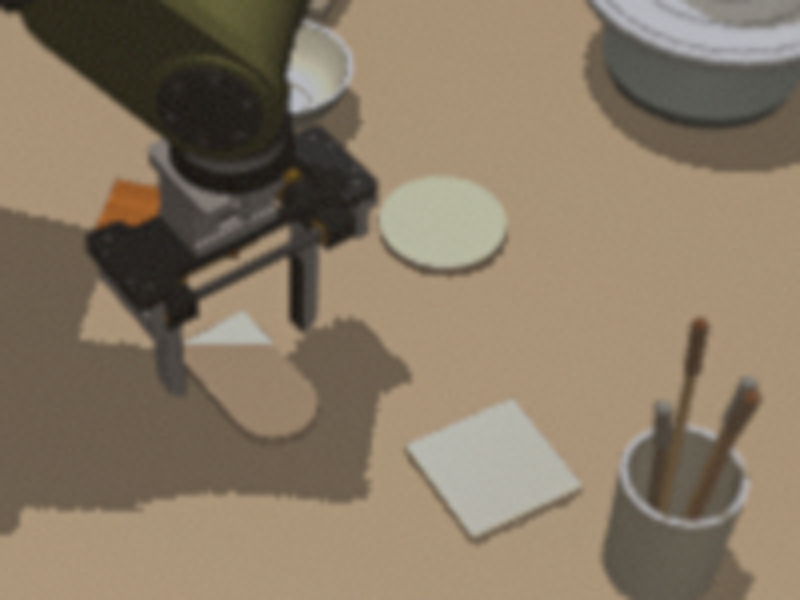

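The fingers straddle the plaque (arch at crop (300,400), square end near (240,320)), parallel to its long sides. I lower to about 4 mm and grip.

Emit:
send_rows(
  targets=[
    {"x":0,"y":0,"z":-0.06,"spin":0,"claw":94},
    {"x":0,"y":0,"z":-0.045,"spin":0,"claw":94},
    {"x":0,"y":0,"z":0,"spin":0,"claw":94},
    {"x":0,"y":0,"z":0,"spin":0,"claw":75},
    {"x":0,"y":0,"z":0,"spin":0,"claw":55},
    {"x":0,"y":0,"z":0,"spin":0,"claw":55},
    {"x":0,"y":0,"z":0,"spin":0,"claw":55},
    {"x":0,"y":0,"z":0,"spin":0,"claw":55},
    {"x":0,"y":0,"z":0,"spin":0,"claw":55},
  ],
  force=15,
)

```text
time_s: 2.65
ee_pos: [0.4363, 0.1712, 0.0046]
eef_rot: [3.141, 0.0, 2.632]
force: [-0.5, 0.6, 3.2]
grip_width: 0.0596
grip_force: 15.0
```

Emit:
send_rows(
  targets=[
    {"x":0,"y":0,"z":0.1,"spin":0,"claw":55},
    {"x":0,"y":0,"z":0.2,"spin":0,"claw":55},
    {"x":0,"y":0,"z":0.2,"spin":0,"claw":55},
    {"x":0,"y":0,"z":0.2,"spin":0,"claw":55},
    {"x":0,"y":0,"z":0.2,"spin":0,"claw":55},
    {"x":0.066,"y":-0.194,"z":0.03,"spin":0.0405,"claw":55},
    {"x":0.067,"y":-0.194,"z":0,"spin":0.0405,"claw":55},
    {"x":0.066,"y":-0.194,"z":0,"spin":0.0405,"claw":55},
    {"x":0.067,"y":-0.194,"z":0,"spin":0.0405,"claw":55},
    {"x":0.066,"y":-0.194,"z":0,"spin":0.0405,"claw":55},
    {"x":0.067,"y":-0.194,"z":0,"spin":0.0405,"claw":55},
    {"x":0.066,"y":-0.194,"z":0,"spin":0.0405,"claw":55},
    {"x":0.066,"y":-0.194,"z":0,"spin":0.0405,"claw":55},
    {"x":0.066,"y":-0.194,"z":0,"spin":0.0405,"claw":55},
    {"x":0.066,"y":-0.194,"z":0,"spin":0.0405,"claw":55},
    {"x":0.066,"y":-0.194,"z":0,"spin":0.0405,"claw":55},
    {"x":0,"y":0,"z":0,"spin":0,"claw":55},
    {"x":0,"y":0,"z":-0.15,"spin":0,"claw":55},
    {"x":0,"y":0,"z":-0.1,"spin":0,"claw":55},
    {"x":0,"y":0,"z":0,"spin":0,"claw":55},
  ],
  force=15,
)

```text
time_s: 4.65
ee_pos: [0.5806, -0.2546, 0.1373]
eef_rot: [3.138, -0.004, -2.952]
force: [-0.4, -0.7, -0.7]
grip_width: 0.0597
grip_force: 15.0
```

```bash
python3 - <<'E'
from h import *
cv2.imwrite("pics/s2.png",cv2.resize(camera("scene")[220:420,200:420],None,fx=3,fy=3,interpolation=2))
o=get_obs();print(o["ee_pos"],o["eef_rot"],o["force"],o["moment"],o["grip_width"],o["time_s"])
E
```

```text
[ 0.58142561 -0.25500874  0.13956076] [ 3.14000579e+00 -2.02879431e-03 -2.95178911e+00] [ 0.03064944  0.1132035  -0.84433278] [ 0.04433761  0.00663165 -0.01052899] 0.059806585701221056 4.7
```

View pics/s2.png

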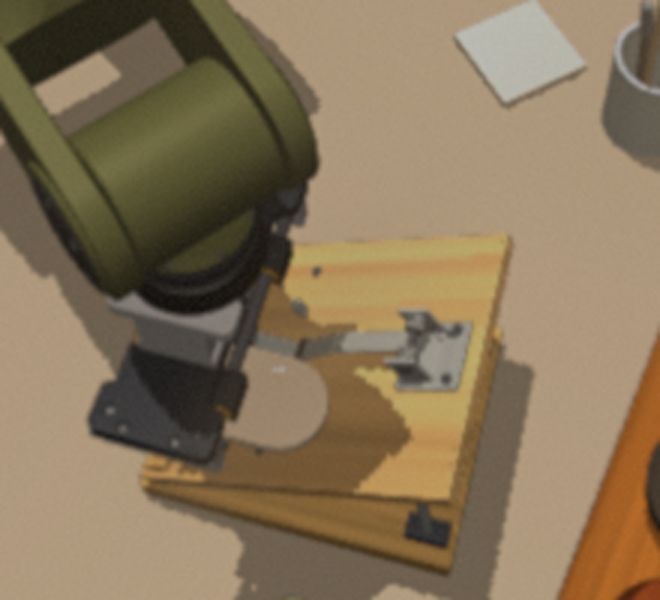

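The plaque is held level over the board's right half, arch up the slope and clear of the finger. I press its arch gently on the board so it pivots in the pads.

Emit:
send_rows(
  targets=[
    {"x":0,"y":0,"z":-0.03,"spin":0,"claw":55},
    {"x":0,"y":0,"z":-0.03,"spin":0,"claw":55},
    {"x":0,"y":0,"z":-0.03,"spin":0,"claw":55},
    {"x":0,"y":0,"z":-0.02,"spin":0,"claw":55},
    {"x":0,"y":0,"z":-0.02,"spin":0,"claw":55},
    {"x":0,"y":0,"z":0,"spin":0,"claw":55},
  ],
  force=12,
)

```text
time_s: 5.3
ee_pos: [0.5818, -0.2556, 0.114]
eef_rot: [3.141, -0.0, -2.952]
force: [-0.8, -0.1, -0.5]
grip_width: 0.0597
grip_force: 12.0
```

Emit:
send_rows(
  targets=[
    {"x":0,"y":0,"z":-0.02,"spin":0,"claw":55},
    {"x":0,"y":0,"z":-0.02,"spin":0,"claw":55},
    {"x":0,"y":0,"z":0,"spin":0,"claw":55},
  ],
  force=12,
)

```text
time_s: 5.6
ee_pos: [0.5818, -0.2556, 0.1058]
eef_rot: [3.141, -0.0, -2.952]
force: [-0.8, -0.3, -0.6]
grip_width: 0.0598
grip_force: 12.0
```

```bash
python3 - <<'E'
from h import *
cv2.imwrite("pics/s3.png",cv2.resize(camera("scene")[280:400,220:400],None,fx=4,fy=4,interpolation=2))
o=get_obs();print(o["ee_pos"],o["eef_rot"],o["force"],o["moment"],o["grip_width"],o["time_s"])
E
```

```text
[ 0.58185736 -0.25564472  0.10616304] [ 3.14138329e+00 -3.66945977e-04 -2.95183222e+00] [-1.02185786 -0.55325205 -0.81919941] [0.0625914  0.14193411 0.00591535] 0.05974075766071658 5.65
```

View pics/s3.png

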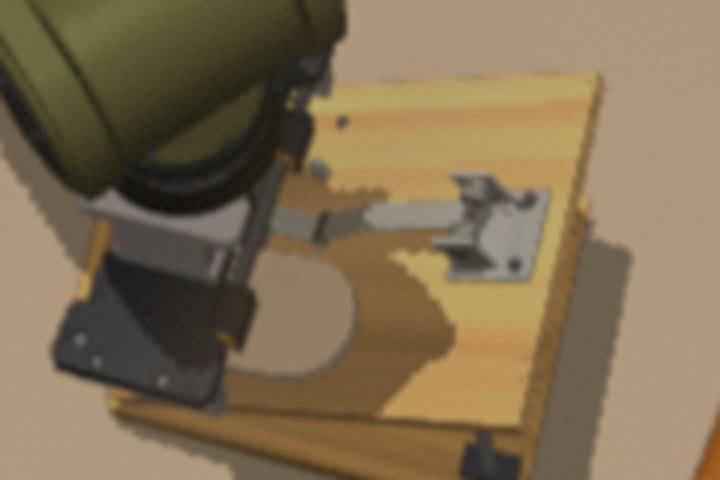

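The arch is on the board at crop (350,310) and pivoting with about 1 N. I continue.

Emit:
send_rows(
  targets=[
    {"x":0,"y":0,"z":-0.02,"spin":0,"claw":55},
    {"x":0,"y":0,"z":-0.02,"spin":0,"claw":55},
    {"x":0,"y":0,"z":-0.02,"spin":0,"claw":55},
    {"x":0,"y":0,"z":-0.01,"spin":0,"claw":55},
    {"x":0,"y":0,"z":0,"spin":0,"claw":55},
  ],
  force=12,
)

```text
time_s: 6.15
ee_pos: [0.5818, -0.2556, 0.092]
eef_rot: [3.141, -0.001, -2.952]
force: [-0.7, -0.1, -0.4]
grip_width: 0.0597
grip_force: 12.0
```

Emit:
send_rows(
  targets=[
    {"x":0,"y":0,"z":-0.01,"spin":0,"claw":55},
    {"x":0,"y":0,"z":-0.01,"spin":0,"claw":55},
    {"x":0,"y":0,"z":0,"spin":0,"claw":55},
  ],
  force=12,
)

```text
time_s: 6.45
ee_pos: [0.5819, -0.2557, 0.0882]
eef_rot: [3.141, -0.0, -2.952]
force: [-1.1, -0.1, 0.5]
grip_width: 0.0596
grip_force: 12.0
```

Emit:
send_rows(
  targets=[
    {"x":0,"y":0,"z":-0.005,"spin":0,"claw":55},
    {"x":0,"y":0,"z":-0.005,"spin":0,"claw":55},
    {"x":0,"y":0,"z":0,"spin":0,"claw":55},
  ],
  force=12,
)

```text
time_s: 6.75
ee_pos: [0.582, -0.2557, 0.0864]
eef_rot: [-3.142, -0.0, -2.952]
force: [-0.5, -0.2, -0.6]
grip_width: 0.06
grip_force: 12.0
```

```bash
python3 - <<'E'
from h import *
cv2.imwrite("pics/s4.png",cv2.resize(camera("scene")[280:400,220:400],None,fx=4,fy=4,interpolation=2))
o=get_obs();print(o["ee_pos"],o["eef_rot"],o["force"],o["moment"],o["grip_width"],o["time_s"])
E
```

```text
[ 0.581929   -0.25568679  0.08640936] [-3.14158773e+00 -8.09944440e-05 -2.95186639e+00] [-0.21018312  0.41672304 -0.38906061] [0.06144362 0.02668568 0.00694928] 0.059765679779924 6.8
```

View pics/s4.png

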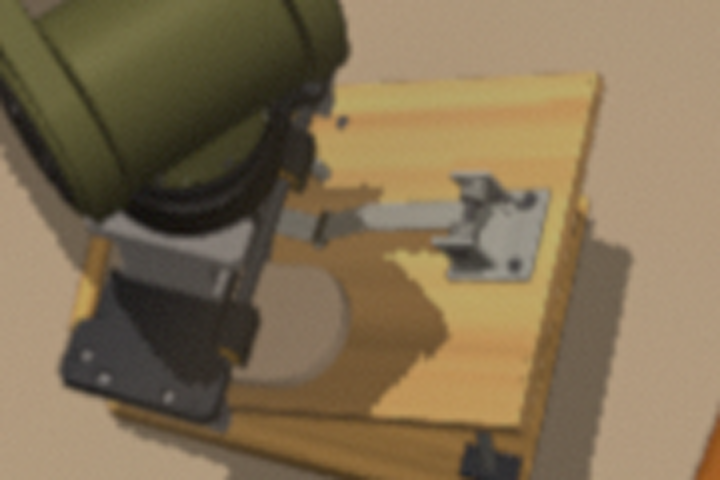

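The arch has pivoted up with the board (front edge near crop (345,310)). I take two more millimetres, feeling for contact.

Emit:
send_rows(
  targets=[
    {"x":0,"y":0,"z":-0.005,"spin":0,"claw":55},
    {"x":0,"y":0,"z":-0.005,"spin":0,"claw":55},
    {"x":0,"y":0,"z":0,"spin":0,"claw":55},
  ],
  force=12,
)

```text
time_s: 7.1
ee_pos: [0.5822, -0.2557, 0.0855]
eef_rot: [-3.141, 0.001, -2.952]
force: [-3.0, 1.7, 9.6]
grip_width: 0.0599
grip_force: 12.0
```

Contact felt (9.6 N, flush), so the plaque is now parallel to the board. I lift, move back onto the middle line (4 mm to the right of it) and lower in front of the toe.

Emit:
send_rows(
  targets=[
    {"x":0,"y":0,"z":0.05,"spin":0,"claw":55},
    {"x":0,"y":0,"z":0.1,"spin":0,"claw":55},
    {"x":0,"y":0,"z":0.1,"spin":0,"claw":55},
    {"x":-0.124,"y":0.0,"z":0,"spin":0,"claw":55},
    {"x":-0.125,"y":0.04,"z":0,"spin":0,"claw":55},
    {"x":-0.125,"y":0.06,"z":0,"spin":0,"claw":55},
    {"x":0,"y":0.062,"z":0,"spin":0,"claw":55},
    {"x":0,"y":0,"z":-0.1,"spin":0,"claw":55},
    {"x":0,"y":0,"z":-0.1,"spin":0,"claw":55},
    {"x":0,"y":0,"z":-0.1,"spin":0,"claw":55},
    {"x":0,"y":0,"z":-0.078,"spin":0,"claw":55},
    {"x":0,"y":0,"z":0,"spin":0,"claw":55},
    {"x":0,"y":0,"z":0,"spin":0,"claw":55},
  ],
  force=15,
)

```text
time_s: 8.4
ee_pos: [0.5067, -0.2229, 0.0586]
eef_rot: [3.14, -0.002, -2.951]
force: [-5.7, 0.3, -6.3]
grip_width: 0.0599
grip_force: 15.0
```

```bash
python3 - <<'E'
from b import *
s=camera("scene");t=camera("top")
a=cv2.resize(s[270:400,220:380],(640,520),interpolation=2);cv2.imwrite("pics/s5.png",a)
o=get_obs();print(o["ee_pos"],o["eef_rot"],o["force"],o["moment"],o["grip_width"],o["time_s"])
v=np.load("v.npy");print((o["ee_pos"]-[v[0],v[1],.0592])@RB(v[2])*1000)
E
```

```text
[ 0.50658121 -0.22295242  0.05892871] [ 3.14049629e+00 -2.00016642e-03 -2.95151150e+00] [-5.57751127  0.77977935 -5.48340733] [0.13500291 1.1160196  0.1089875 ] 0.05960341336021346 8.5
[-27.52681005  -3.32481513  15.57935689]
```

View pics/s5.png

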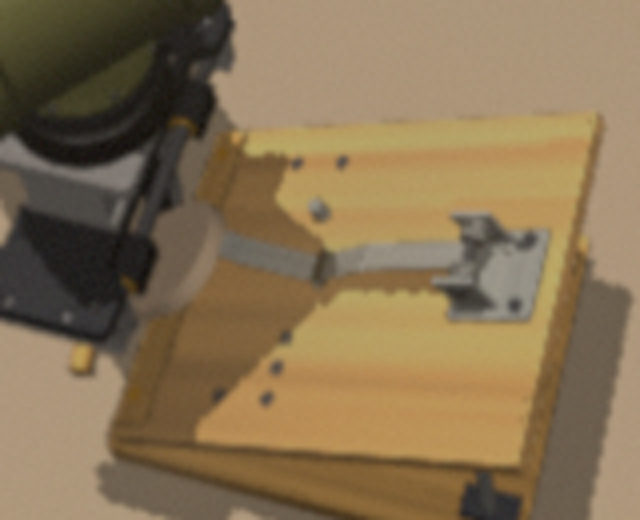

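The arch (crop (222,240)) is right up against the toe tip, and the 8 N back and down suggests it is touching. I back off down the slope and read again.

Emit:
send_rows(
  targets=[
    {"x":-0.04,"y":-0.008,"z":-0.02,"spin":0,"claw":55},
    {"x":-0.03,"y":-0.006,"z":-0.02,"spin":0,"claw":55},
    {"x":0,"y":0,"z":0,"spin":0,"claw":55},
  ],
  force=15,
)

```text
time_s: 8.8
ee_pos: [0.4926, -0.2263, 0.0509]
eef_rot: [-3.141, 0.0, -2.952]
force: [0.0, 0.4, -1.3]
grip_width: 0.0597
grip_force: 15.0
```

```bash
python3 - <<'E'
from b import *
v=np.load("v.npy")
s=camera("scene");t=camera("top")
o=get_obs();print(o["ee_pos"],o["force"],o["moment"],o["time_s"])
g=(o["ee_pos"]-[v[0],v[1],.0592])@RB(v[2]); print(g*1000)
# project predicted arch outline for tilts to full-size picture
im=cv2.resize(s[290:370,230:310],(640,640),interpolation=2)
for th,col in((0,(0,0,255)),(10,(0,255,0)),(-10,(255,0,0))):
    a=np.radians(th); ph=np.linspace(-1.57,1.57,60)
    px=35+30*np.cos(ph); py=30*np.sin(ph); z=5
    X=np.c_[px*np.cos(a)-z*np.sin(a),py,px*np.sin(a)+z*np.cos(a)]/1e3+g
    uv=proj("scene",b2w(X,v)); 
    for u in uv: cv2.circle(im,tuple(int(q) for q in ((u-[230,290]+.5)*8-.5)),1,col,-1)
uv=proj("scene",b2w([[.04,0,.033],[.04,.007,.033],[.04,-.007,.033]],v))
for u in uv: cv2.circle(im,tuple(int(q) for q in ((u-[230,290]+.5)*8-.5)),4,(255,0,255),1)
cv2.imwrite("pics/s6.png",im[:600])
E
```

```text
[ 0.49334794 -0.22632668  0.05130846] [ 0.26244986  0.18266804 -0.31454756] [ 0.0656627   0.01514882 -0.01568468] 8.9
[-43.14335342  -4.13099092  15.79645926]
```

View pics/s6.png

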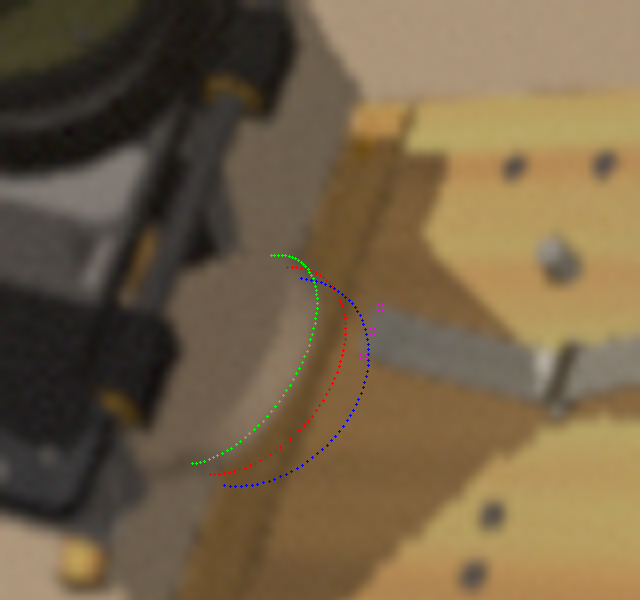

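The plaque is free, but its visible arch rim (crop (300,310)) sits behind the predicted one: it was tipped about 15–20° too steep when it came down on the toe. I square it again by pressing its square end on the clear right side of the board.

Emit:
send_rows(
  targets=[
    {"x":0,"y":0,"z":0.1,"spin":0,"claw":55},
    {"x":0,"y":0,"z":0.15,"spin":0,"claw":55},
    {"x":0,"y":0,"z":0.15,"spin":0,"claw":55},
    {"x":0.022,"y":-0.113,"z":0,"spin":0,"claw":55},
    {"x":0.022,"y":-0.113,"z":0,"spin":0,"claw":55},
    {"x":0.1,"y":0.02,"z":0,"spin":0,"claw":55},
    {"x":0.15,"y":0.03,"z":0,"spin":0,"claw":55},
    {"x":0.15,"y":0.03,"z":0,"spin":0,"claw":55},
    {"x":0.105,"y":0.02,"z":0,"spin":0,"claw":55},
    {"x":0,"y":0,"z":-0.04,"spin":0,"claw":55},
    {"x":0,"y":0,"z":-0.03,"spin":0,"claw":55},
    {"x":0,"y":0,"z":-0.02,"spin":0,"claw":55},
    {"x":0,"y":0,"z":-0.02,"spin":0,"claw":55},
    {"x":0,"y":0,"z":0,"spin":0,"claw":55},
  ],
  force=12,
)

```text
time_s: 10.3
ee_pos: [0.6024, -0.2515, 0.1086]
eef_rot: [3.141, -0.0, -2.952]
force: [-1.2, -0.3, -0.5]
grip_width: 0.0596
grip_force: 12.0
```

```bash
cat > o.py <<'E'
from b import *
o=get_obs();v=np.load("v.npy")
print(o["ee_pos"].round(4),o["force"].round(1),o["moment"].round(2),o["time_s"],((o["ee_pos"]-[v[0],v[1],.0592])@RB(v[2])*1000).round(1),"board force",(o["force"]@RB(v[2])).round(1))
E
python3 o.py
```

```text
[ 0.6024 -0.2515  0.1086] [-1.2 -0.3 -0.5] [0.02 0.21 0.04] 10.3 [ 74.1 -49.5  14.3] board force [-1.3 -0.1  0.2]
```

Emit:
send_rows(
  targets=[
    {"x":0,"y":0,"z":-0.015,"spin":0,"claw":55},
    {"x":0,"y":0,"z":-0.015,"spin":0,"claw":55},
    {"x":0,"y":0,"z":-0.01,"spin":0,"claw":55},
    {"x":0,"y":0,"z":-0.005,"spin":0,"claw":55},
    {"x":0,"y":0,"z":0,"spin":0,"claw":55},
  ],
  force=12,
)

```text
time_s: 10.8
ee_pos: [0.6028, -0.2513, 0.0996]
eef_rot: [3.141, -0.0, -2.952]
force: [-0.9, 0.2, 0.6]
grip_width: 0.06
grip_force: 12.0
```

Emit:
send_rows(
  targets=[
    {"x":0,"y":0,"z":-0.005,"spin":0,"claw":55},
    {"x":0,"y":0,"z":-0.005,"spin":0,"claw":55},
    {"x":0,"y":0,"z":0,"spin":0,"claw":55},
  ],
  force=12,
)

```text
time_s: 11.1
ee_pos: [0.6029, -0.2513, 0.0977]
eef_rot: [3.142, -0.0, -2.952]
force: [-0.4, -0.7, 0.8]
grip_width: 0.0597
grip_force: 12.0
```

Emit:
send_rows(
  targets=[
    {"x":0,"y":0,"z":-0.005,"spin":0,"claw":55},
    {"x":0,"y":0,"z":0,"spin":0,"claw":55},
  ],
  force=12,
)

```text
time_s: 11.3
ee_pos: [0.603, -0.2513, 0.0972]
eef_rot: [-3.141, 0.0, -2.952]
force: [-0.8, 0.5, 4.0]
grip_width: 0.0598
grip_force: 12.1
```

Emit:
send_rows(
  targets=[
    {"x":0,"y":0,"z":-0.005,"spin":0,"claw":55},
    {"x":0,"y":0,"z":0,"spin":0,"claw":55},
  ],
  force=12,
)

```text
time_s: 11.5
ee_pos: [0.6032, -0.2513, 0.0971]
eef_rot: [-3.141, 0.001, -2.952]
force: [-4.4, 1.5, 10.6]
grip_width: 0.0598
grip_force: 12.3
```

```bash
python3 o.py
```

```text
[ 0.6032 -0.2513  0.0971] [-4.4  1.5 10.6] [0.62 0.9  0.03] 11.5 [ 69.  -49.4   3.8] board force [ 1.7  2.3 11.2]
```

Emit:
send_rows(
  targets=[
    {"x":0,"y":0,"z":0.05,"spin":0,"claw":55},
    {"x":0,"y":0,"z":0.1,"spin":0,"claw":55},
    {"x":0,"y":0,"z":0.15,"spin":0,"claw":55},
    {"x":-0.128,"y":-0.025,"z":0,"spin":0,"claw":55},
    {"x":-0.128,"y":-0.025,"z":0,"spin":0,"claw":55},
    {"x":-0.128,"y":-0.025,"z":0,"spin":0,"claw":55},
    {"x":-0.129,"y":-0.025,"z":0,"spin":0,"claw":55},
    {"x":-0.022,"y":0.112,"z":0,"spin":0,"claw":55},
    {"x":-0.021,"y":0.112,"z":0,"spin":0,"claw":55},
    {"x":0,"y":0,"z":0,"spin":0,"claw":55},
    {"x":0,"y":0,"z":-0.15,"spin":0,"claw":55},
    {"x":0,"y":0,"z":-0.15,"spin":0,"claw":55},
    {"x":0,"y":0,"z":-0.15,"spin":0,"claw":55},
    {"x":0,"y":0,"z":-0.085,"spin":0,"claw":55},
    {"x":0,"y":0,"z":0,"spin":0,"claw":55},
    {"x":0,"y":0,"z":0,"spin":0,"claw":55},
  ],
  force=20,
)

```text
time_s: 13.1
ee_pos: [0.4921, -0.2269, 0.0494]
eef_rot: [-3.141, 0.0, -2.952]
force: [1.0, -0.5, 0.2]
grip_width: 0.0594
grip_force: 20.0
```

```bash
python3 o.py
```

```text
[ 0.4921 -0.2269  0.0494] [ 1.  -0.5  0.2] [ 0.04  0.02 -0.04] 13.1 [-45.2  -4.5  14.8] board force [ 0.8 -0.6 -0.3]
```

Emit:
send_rows(
  targets=[
    {"x":0.038,"y":0.0074,"z":0.0225,"spin":0,"claw":55},
    {"x":0.038,"y":0.0074,"z":0.0225,"spin":0,"claw":55},
    {"x":0.038,"y":0.0074,"z":0.0225,"spin":0,"claw":55},
    {"x":0.034,"y":0.0066,"z":0.02,"spin":0,"claw":55},
    {"x":0,"y":0,"z":0,"spin":0,"claw":55},
  ],
  force=25,
)

```text
time_s: 13.6
ee_pos: [0.5224, -0.2205, 0.0669]
eef_rot: [-3.141, 0.001, -2.951]
force: [1.6, 0.2, -2.3]
grip_width: 0.0596
grip_force: 25.0
```

```bash
python3 o.py
```

```text
[ 0.5224 -0.2205  0.0669] [ 1.6  0.2 -2.3] [ 0.04 -0.03 -0.02] 13.6 [-9.7 -3.9 14.5] board force [ 0.2 -0.1 -2.8]
```

Emit:
send_rows(
  targets=[
    {"x":0.0255,"y":0.0049,"z":0.015,"spin":0,"claw":55},
    {"x":0.0255,"y":0.0049,"z":0.015,"spin":0,"claw":55},
    {"x":0.0255,"y":0.0049,"z":0.015,"spin":0,"claw":55},
    {"x":0,"y":0,"z":0,"spin":0,"claw":55},
  ],
  force=25,
)

```text
time_s: 14.0
ee_pos: [0.5374, -0.2177, 0.0757]
eef_rot: [-3.141, 0.001, -2.952]
force: [0.8, 0.7, -3.2]
grip_width: 0.0595
grip_force: 25.0
```

```bash
python3 o.py
```

```text
[ 0.5374 -0.2177  0.0757] [ 0.8  0.7 -3.2] [ 0.13 -0.03  0.09] 14.0 [ 8.  -4.  14.5] board force [-0.8  0.6 -3.2]
```

Emit:
send_rows(
  targets=[
    {"x":0.0255,"y":0.0049,"z":0.015,"spin":0,"claw":55},
    {"x":0.0255,"y":0.0049,"z":0.015,"spin":0,"claw":55},
    {"x":0.0255,"y":0.0049,"z":0.015,"spin":0,"claw":55},
    {"x":0,"y":0,"z":0,"spin":0,"claw":55},
  ],
  force=25,
)

```text
time_s: 14.4
ee_pos: [0.5519, -0.2148, 0.0842]
eef_rot: [3.141, -0.001, -2.952]
force: [-1.7, -0.3, -5.1]
grip_width: 0.0594
grip_force: 25.0
```

```bash
python3 o.py
```

```text
[ 0.5519 -0.2148  0.0842] [-1.7 -0.3 -5.1] [0.04 0.55 0.03] 14.4 [25.  -3.9 14.4] board force [-4.1  0.1 -3.5]
```

Emit:
send_rows(
  targets=[
    {"x":0.0255,"y":0.0049,"z":0.015,"spin":0,"claw":55},
    {"x":0.0255,"y":0.0049,"z":0.015,"spin":0,"claw":55},
    {"x":0,"y":0,"z":0,"spin":0,"claw":55},
  ],
  force=25,
)

```text
time_s: 14.7
ee_pos: [0.5628, -0.2128, 0.0906]
eef_rot: [-3.141, 0.001, -2.952]
force: [0.6, 0.9, -5.1]
grip_width: 0.0595
grip_force: 25.0
```

```bash
python3 o.py
```

```text
[ 0.5628 -0.2128  0.0906] [ 0.6  0.9 -5.1] [ 0.1   0.02 -0.03] 14.7 [37.7 -4.  14.4] board force [-1.9  0.8 -4.8]
```

Emit:
send_rows(
  targets=[
    {"x":0.0225,"y":0.0043,"z":0.013,"spin":0,"claw":55},
    {"x":0.0225,"y":0.0043,"z":0.013,"spin":0,"claw":55},
    {"x":0,"y":0,"z":0,"spin":0,"claw":55},
  ],
  force=25,
)

```text
time_s: 15.0
ee_pos: [0.572, -0.211, 0.096]
eef_rot: [-3.141, 0.001, -2.952]
force: [1.6, 1.2, -6.0]
grip_width: 0.0594
grip_force: 25.0
```

```bash
python3 - <<'E'
from o import *
# finger toe / plaque mask: measure plaque visible top-face extent on board in both views is occluded; save only
cv2.imwrite("pics/s7.png",camera("scene")); cv2.imwrite("pics/t7.png",camera("top"))
E
```

```text
[ 0.572 -0.211  0.096] [ 1.6  1.2 -6. ] [ 0.13 -0.16 -0.03] 15.0 [48.6 -4.  14.4] board force [-1.5  0.8 -6. ]
```

Emit:
send_rows(
  targets=[
    {"x":0.0049,"y":0.001,"z":-0.0087,"spin":0,"claw":55},
    {"x":0.0049,"y":0.001,"z":-0.0087,"spin":0,"claw":55},
    {"x":0.0049,"y":0.001,"z":-0.0087,"spin":0,"claw":55},
    {"x":0.0049,"y":0.001,"z":-0.0087,"spin":0,"claw":55},
    {"x":0,"y":0,"z":0,"spin":0,"claw":55},
  ],
  force=15,
)

```text
time_s: 15.6
ee_pos: [0.5753, -0.2104, 0.0885]
eef_rot: [-3.141, 0.0, -2.952]
force: [0.4, -0.1, -0.8]
grip_width: 0.0599
grip_force: 15.0
```

```bash
python3 o.py
```

```text
[ 0.5753 -0.2104  0.0885] [ 0.4 -0.1 -0.8] [-0.   -0.21 -0.  ] 15.6 [47.8 -4.1  6.3] board force [-0.  -0.1 -0.8]
```

Emit:
send_rows(
  targets=[
    {"x":0.0025,"y":0.0005,"z":-0.0043,"spin":0,"claw":55},
    {"x":0,"y":0,"z":0,"spin":0,"claw":55},
  ],
  force=15,
)

```text
time_s: 15.8
ee_pos: [0.5757, -0.2103, 0.0877]
eef_rot: [-3.141, 0.0, -2.952]
force: [0.7, -0.6, -1.2]
grip_width: 0.06
grip_force: 15.0
```

```bash
python3 o.py
```

```text
[ 0.5757 -0.2103  0.0877] [ 0.7 -0.6 -1.2] [-0.06 -0.14 -0.06] 15.8 [47.7 -4.   5.4] board force [-0.1 -0.7 -1.3]
```

Emit:
send_rows(
  targets=[
    {"x":0.0025,"y":0.0005,"z":-0.0043,"spin":0,"claw":55},
    {"x":0,"y":0,"z":0,"spin":0,"claw":55},
  ],
  force=15,
)

```text
time_s: 16.0
ee_pos: [0.5761, -0.2103, 0.0869]
eef_rot: [-3.141, 0.0, -2.952]
force: [0.3, -1.3, -0.4]
grip_width: 0.0594
grip_force: 15.0
```

```bash
python3 o.py
```

```text
[ 0.5761 -0.2103  0.0869] [ 0.3 -1.3 -0.4] [-0.11 -0.04 -0.01] 16.0 [47.7 -4.   4.5] board force [-0.2 -1.3 -0.4]
```

Emit:
send_rows(
  targets=[
    {"x":0.0025,"y":0.0005,"z":-0.0043,"spin":0,"claw":55},
    {"x":0,"y":0,"z":0,"spin":0,"claw":55},
  ],
  force=15,
)

```text
time_s: 16.2
ee_pos: [0.5764, -0.2102, 0.0866]
eef_rot: [-3.141, -0.0, -2.952]
force: [-5.5, -0.7, 5.9]
grip_width: 0.0597
grip_force: 15.1
```

```bash
python3 o.py
```

```text
[ 0.5764 -0.2102  0.0866] [-5.5 -0.7  5.9] [0.07 0.98 0.08] 16.2 [47.8 -4.1  4.1] board force [-1.8  0.4  7.9]
```

Flush on the board. I ease off slightly and slide down the slope, feeling for the ledge.

Emit:
send_rows(
  targets=[
    {"x":-0.0015,"y":-0.0003,"z":0.0026,"spin":0,"claw":55},
    {"x":-0.0043,"y":-0.0008,"z":-0.0025,"spin":0,"claw":55},
    {"x":-0.0043,"y":-0.0008,"z":-0.0025,"spin":0,"claw":55},
    {"x":0,"y":0,"z":0,"spin":0,"claw":55},
  ],
  force=15,
)

```text
time_s: 16.6
ee_pos: [0.575, -0.2104, 0.0859]
eef_rot: [-3.141, 0.001, -2.952]
force: [3.6, 1.5, 3.6]
grip_width: 0.0595
grip_force: 15.1
```

```bash
python3 o.py
```

```text
[ 0.575  -0.2104  0.0859] [3.6 1.5 3.6] [ 0.35 -0.88  0.02] 16.6 [46.2 -3.9  4.2] board force [5.2 0.8 1.2]
```

Emit:
send_rows(
  targets=[
    {"x":-0.0043,"y":-0.0008,"z":-0.0025,"spin":0,"claw":55},
    {"x":0,"y":0,"z":0,"spin":0,"claw":55},
  ],
  force=15,
)

```text
time_s: 16.8
ee_pos: [0.5738, -0.2106, 0.0852]
eef_rot: [-3.141, 0.001, -2.952]
force: [5.2, 1.1, 5.2]
grip_width: 0.0596
grip_force: 15.1
```

```bash
python3 o.py
```

```text
[ 0.5738 -0.2106  0.0852] [5.2 1.1 5.2] [ 0.42 -0.8   0.02] 16.8 [44.8 -3.9  4.2] board force [7.2 0.1 1.8]
```

Emit:
send_rows(
  targets=[
    {"x":-0.0043,"y":-0.0008,"z":-0.0025,"spin":0,"claw":55},
    {"x":0,"y":0,"z":0,"spin":0,"claw":55},
  ],
  force=15,
)

```text
time_s: 17.0
ee_pos: [0.5729, -0.2108, 0.0846]
eef_rot: [-3.141, 0.0, -2.952]
force: [3.8, 1.5, 5.1]
grip_width: 0.0598
grip_force: 15.1
```

```bash
python3 o.py
```

```text
[ 0.5729 -0.2108  0.0846] [3.8 1.5 5.1] [ 0.35 -0.76  0.04] 17.0 [43.7 -3.9  4.1] board force [6.  0.7 2.4]
```

Emit:
send_rows(
  targets=[
    {"x":-0.0043,"y":-0.0008,"z":-0.0025,"spin":0,"claw":55},
    {"x":0,"y":0,"z":0,"spin":0,"claw":55},
  ],
  force=15,
)

```text
time_s: 17.2
ee_pos: [0.5719, -0.2109, 0.0841]
eef_rot: [-3.142, 0.0, -2.952]
force: [3.5, 0.6, 4.8]
grip_width: 0.0596
grip_force: 15.1
```

```bash
python3 o.py
```

```text
[ 0.5719 -0.2109  0.0841] [3.5 0.6 4.8] [ 0.4  -0.77  0.  ] 17.2 [42.6 -3.9  4.2] board force [ 5.5 -0.1  2.4]
```

Emit:
send_rows(
  targets=[
    {"x":-0.0043,"y":-0.0008,"z":-0.0025,"spin":0,"claw":55},
    {"x":0,"y":0,"z":0,"spin":0,"claw":55},
  ],
  force=15,
)

```text
time_s: 17.4
ee_pos: [0.5714, -0.2111, 0.0838]
eef_rot: [-3.141, 0.001, -2.952]
force: [4.8, 1.3, 4.8]
grip_width: 0.06
grip_force: 15.1
```

Emit:
send_rows(
  targets=[
    {"x":-0.0043,"y":-0.0008,"z":-0.0025,"spin":0,"claw":55},
    {"x":0,"y":0,"z":0,"spin":0,"claw":55},
  ],
  force=15,
)

```text
time_s: 17.6
ee_pos: [0.5714, -0.2111, 0.0838]
eef_rot: [-3.141, 0.003, -2.952]
force: [10.0, 2.9, 7.1]
grip_width: 0.0598
grip_force: 15.1
```

```bash
python3 o.py
```

```text
[ 0.5714 -0.2111  0.0838] [10.   2.9  7.1] [ 0.8  -1.95 -0.  ] 17.6 [42.  -3.9  4.2] board force [12.5  0.9  1. ]
```

Ledge felt (12.5 N, stopped). I ease back half a millimetre and move across to the dowel.

Emit:
send_rows(
  targets=[
    {"x":0.003,"y":0.0006,"z":0.0018,"spin":0,"claw":55},
    {"x":-0.001,"y":0.0049,"z":0,"spin":0,"claw":55},
    {"x":-0.001,"y":0.0049,"z":0,"spin":0,"claw":55},
    {"x":0,"y":0,"z":0,"spin":0,"claw":55},
  ],
  force=15,
)

```text
time_s: 18.0
ee_pos: [0.5712, -0.2104, 0.0839]
eef_rot: [-3.138, 0.002, -2.952]
force: [8.7, -6.7, 2.5]
grip_width: 0.0596
grip_force: 15.1
```

```bash
python3 o.py
```

```text
[ 0.5712 -0.2104  0.0839] [ 8.7 -6.7  2.5] [-1.24 -1.71  0.16] 18.0 [42.  -3.3  4.3] board force [ 7.6 -8.3 -1.5]
```

Emit:
send_rows(
  targets=[
    {"x":-0.001,"y":0.0049,"z":0,"spin":0,"claw":55},
    {"x":0,"y":0,"z":0,"spin":0,"claw":55},
  ],
  force=15,
)

```text
time_s: 18.2
ee_pos: [0.571, -0.2096, 0.0839]
eef_rot: [-3.138, 0.002, -2.952]
force: [8.7, -7.5, 2.8]
grip_width: 0.06
grip_force: 15.1
```

```bash
python3 o.py
```

```text
[ 0.571  -0.2096  0.0839] [ 8.7 -7.5  2.8] [-1.49 -1.8   0.14] 18.2 [41.9 -2.4  4.3] board force [ 7.6 -9.  -1.2]
```

Emit:
send_rows(
  targets=[
    {"x":-0.001,"y":0.0049,"z":0,"spin":0,"claw":55},
    {"x":0,"y":0,"z":0,"spin":0,"claw":55},
  ],
  force=15,
)

```text
time_s: 18.4
ee_pos: [0.5708, -0.2086, 0.0839]
eef_rot: [-3.138, 0.002, -2.952]
force: [8.7, -7.2, 2.1]
grip_width: 0.0599
grip_force: 15.1
```

```bash
python3 o.py
```

```text
[ 0.5708 -0.2086  0.0839] [ 8.7 -7.2  2.1] [-1.44 -1.81  0.17] 18.4 [42.  -1.4  4.3] board force [ 7.3 -8.8 -1.7]
```

Emit:
send_rows(
  targets=[
    {"x":-0.001,"y":0.0049,"z":0,"spin":0,"claw":55},
    {"x":0,"y":0,"z":0,"spin":0,"claw":55},
  ],
  force=15,
)

```text
time_s: 18.6
ee_pos: [0.5707, -0.2076, 0.0839]
eef_rot: [-3.138, 0.002, -2.952]
force: [9.3, -7.5, 3.0]
grip_width: 0.0594
grip_force: 15.1
```

```bash
python3 o.py
```

```text
[ 0.5707 -0.2076  0.0839] [ 9.3 -7.5  3. ] [-1.41 -1.79  0.12] 18.6 [42.  -0.4  4.3] board force [ 8.2 -9.1 -1.3]
```

Emit:
send_rows(
  targets=[
    {"x":-0.0005,"y":0.0025,"z":0,"spin":0,"claw":55},
    {"x":0,"y":0,"z":0,"spin":0,"claw":55},
  ],
  force=15,
)

```text
time_s: 18.8
ee_pos: [0.5706, -0.2072, 0.0839]
eef_rot: [-3.138, 0.002, -2.952]
force: [8.8, -8.6, 3.9]
grip_width: 0.0597
grip_force: 15.1
```

```bash
python3 o.py
```

```text
[ 0.5706 -0.2072  0.0839] [ 8.8 -8.6  3.9] [-1.49 -1.8   0.15] 18.8 [42.   0.   4.3] board force [  8.  -10.1  -0.1]
```

Emit:
send_rows(
  targets=[
    {"x":-0.0005,"y":0.0025,"z":0,"spin":0,"claw":55},
    {"x":0,"y":0,"z":0,"spin":0,"claw":55},
  ],
  force=15,
)

```text
time_s: 19.0
ee_pos: [0.5705, -0.2067, 0.0839]
eef_rot: [-3.138, 0.002, -2.952]
force: [8.1, -7.9, 2.2]
grip_width: 0.06
grip_force: 15.1
```

```bash
python3 o.py
```

```text
[ 0.5705 -0.2067  0.0839] [ 8.1 -7.9  2.2] [-1.54 -1.78  0.13] 19.0 [42.   0.5  4.3] board force [ 6.7 -9.2 -1.3]
```

Emit:
send_rows(
  targets=[
    {"x":-0.0005,"y":0.0025,"z":0,"spin":0,"claw":55},
    {"x":0,"y":0,"z":0,"spin":0,"claw":55},
  ],
  force=15,
)

```text
time_s: 19.2
ee_pos: [0.5704, -0.2062, 0.0839]
eef_rot: [-3.138, 0.002, -2.952]
force: [9.3, -8.5, 2.3]
grip_width: 0.0597
grip_force: 15.1
```

```bash
python3 o.py
```

```text
[ 0.5704 -0.2062  0.0839] [ 9.3 -8.5  2.3] [-1.58 -1.78  0.12] 19.2 [42.   1.   4.3] board force [  7.7 -10.1  -1.7]
```

Emit:
send_rows(
  targets=[
    {"x":-0.0005,"y":0.0025,"z":0,"spin":0,"claw":55},
    {"x":0,"y":0,"z":0,"spin":0,"claw":55},
  ],
  force=15,
)

```text
time_s: 19.4
ee_pos: [0.5704, -0.2061, 0.0839]
eef_rot: [-3.137, 0.003, -2.952]
force: [9.7, -10.5, 1.0]
grip_width: 0.0596
grip_force: 15.1
```

Emit:
send_rows(
  targets=[
    {"x":-0.0005,"y":0.0025,"z":0,"spin":0,"claw":55},
    {"x":0,"y":0,"z":0,"spin":0,"claw":55},
  ],
  force=15,
)

```text
time_s: 19.6
ee_pos: [0.5703, -0.206, 0.084]
eef_rot: [-3.137, 0.003, -2.952]
force: [10.7, -13.2, 1.1]
grip_width: 0.0599
grip_force: 15.1
```

```bash
python3 o.py
```

```text
[ 0.5703 -0.206   0.084 ] [ 10.7 -13.2   1.1] [-2.46 -2.1   0.03] 19.6 [42.   1.2  4.4] board force [  7.5 -15.   -3.1]
```

Dowel felt: 15 N across the board and motion stopped. I ease half a millimetre and open.

Emit:
send_rows(
  targets=[
    {"x":0.0007,"y":-0.0035,"z":0,"spin":0,"claw":55},
    {"x":0,"y":0,"z":0,"spin":0,"claw":58},
    {"x":0,"y":0,"z":0,"spin":0,"claw":64},
    {"x":0,"y":0,"z":0,"spin":0,"claw":68},
    {"x":0,"y":0,"z":0,"spin":0,"claw":70},
    {"x":0,"y":0,"z":0,"spin":0,"claw":70},
  ],
  force=5,
)

```text
time_s: 20.2
ee_pos: [0.569, -0.2043, 0.0829]
eef_rot: [3.141, -0.001, -2.952]
force: [-0.5, -0.4, -0.5]
grip_width: 0.0697
grip_force: 0.4
```

```bash
python3 o.py
```

```text
[ 0.569  -0.2043  0.0829] [-0.5 -0.4 -0.5] [0.03 0.14 0.06] 20.2 [40.6  3.2  3.9] board force [-0.8 -0.3 -0.1]
```

Emit:
send_rows(
  targets=[
    {"x":0,"y":0,"z":0.05,"spin":0,"claw":72},
    {"x":0,"y":0,"z":0.1,"spin":0,"claw":72},
    {"x":0,"y":0,"z":0.2,"spin":0,"claw":72},
    {"x":0,"y":0,"z":0.2,"spin":0,"claw":72},
    {"x":0,"y":0,"z":0.2,"spin":0,"claw":72},
    {"x":-0.15,"y":0.15,"z":0,"spin":0,"claw":72},
    {"x":-0.15,"y":0.15,"z":0,"spin":0,"claw":72},
    {"x":-0.15,"y":0.15,"z":0,"spin":0,"claw":72},
    {"x":-0.15,"y":0.15,"z":0,"spin":0,"claw":72},
    {"x":-0.15,"y":0.15,"z":0,"spin":0,"claw":72},
    {"x":0,"y":0.15,"z":0,"spin":0,"claw":72},
    {"x":0,"y":0.15,"z":0,"spin":0,"claw":72},
    {"x":0,"y":0,"z":0,"spin":0,"claw":72},
  ],
)

```text
time_s: 21.5
ee_pos: [0.4192, 0.0079, 0.2343]
eef_rot: [3.142, 0.001, -2.949]
force: [-0.1, -1.0, -0.3]
grip_width: 0.0718
grip_force: 0.0
```

```bash
python3 - <<'E'
from o import *
ph=np.linspace(-1.57,1.57,60)
o_=np.r_[[[-55,-30],[-55,30],[25,30]],np.c_[25+30*np.cos(ph),30*np.sin(ph)][::-1],[[25,-30],[-55,-30]]]
ims=[]
for n,(x0,y0) in(("scene",(245,305)),("top",(370,175))):
    im=camera(n); cv2.imwrite(f"pics/{n}8.png",im)
    hsv=cv2.cvtColor(im,cv2.COLOR_BGR2HSV)
    x1,y1=x0+75,y0+70
    h=hsv[y0:y1,x0:x1]; m=((h[...,1]<75)&(h[...,2]>110)).astype(np.uint8)
    c,d=rays(n,(np.argwhere(m)[:,::-1]+[x0,y0]).astype(float))
    R=RB(v[2]);org=np.array([v[0],v[1],.058]);nz=R[:,2]
    P=c+d*(((org+nz*.010-c)@nz)/(d@nz))[:,None]; Q=(P-org)@R*1000
    Q=Q[(abs(Q[:,1])<45)&(Q[:,0]>-15)&(Q[:,0]<125)]
    Y=Q[(Q[:,0]>10)&(Q[:,0]<60)&(abs(Q[:,1])<40)]
    print(n,len(Q),"x",np.percentile(Q[:,0],[1,99]).round(1),"y",np.percentile(Y[:,1],[1,99]).round(1))
    big=cv2.resize(im[y0-15:y1+15,x0-15:x1+15],None,fx=6,fy=6,interpolation=2)
    ims.append(big)
cv2.imwrite("pics/end.png",np.hstack(ims))
E
```

```text
[0.4192 0.0079 0.2343] [-0.1 -1.  -0.3] [0.02 0.02 0.01] 21.5 [ 23.8 239.9 188.5] board force [-0.4 -1.  -0.1]
scene 1120 x [  0.6 121.2] y [-30.3  29.1]
top 866 x [ -0.7 120.3] y [-31.5  28.3]
```

The job looks complete. I check it numerically, plaque sides against the dowel head, using sub-pixel edge profiles.

```bash
python3 - <<'E'
from b import *
v=np.load("v.npy")
def samp(im,n,P):
    uv=proj(n,b2w(np.array(P)/1e3,v)).astype(np.float32)
    return cv2.remap(im,uv[:,0].copy(),uv[:,1].copy(),cv2.INTER_LINEAR)[:,0]
def edge(im,n,mk,ts):
    p=samp(im,n,[mk(t) for t in ts]).astype(float); g=np.abs(np.gradient(p)); g[g<.4*g.max()]=0
    return (g*ts).sum()/g.sum()
ts=np.arange(-9,9,.5)
for n in("scene","top"):
    a=cv2.cvtColor(cv2.imread(f"pics/{n}8.png"),cv2.COLOR_BGR2HSV)[...,1]; a0=cv2.cvtColor(cv2.imread(f"pics/{n}0.png"),cv2.COLOR_BGR2HSV)[...,1]
    xs=np.arange(10,64,3.)
    for s in(30,-30):
        e=[edge(a,n,lambda t:(x,s+t,10),ts) for x in xs]; k=np.polyfit(xs,e,1); print(n,"side",s,"off",np.median(e).round(2),"slope",k[0].round(3))
    for s in(90,-90):
        e=[edge(a0,n,lambda t:(x,s+t,0),ts) for x in np.arange(30,190,10.)]; print(n,"board side",s,"off",np.median(e).round(2),np.std(e).round(2))
    ys=np.r_[-25:-8:3,9:26:3]
    for nm,x0,z,img in(("sq end",0,10,a),("ledge inner",0,6,a0)):
        e=[edge(img,n,lambda t:(x0+t,y,z),ts) for y in ys]; print(n,nm,np.median(e).round(2),np.std(e).round(2))
    # dowel head
    g=[(x,y,12) for x in np.arange(60,81,.5) for y in np.arange(24,45,.5)]
    p=samp(a0,n,g).astype(float); w=np.clip(np.median(p)*.75-p,0,None); print(n,"dowel",(np.array(g)*w[:,None]).sum(0)/w.sum())
    g=np.array([(40+i,j,33) for i in range(0,1) for j in (0,)])
E
```

```text
scene side 30 off 1.12 slope -0.011
scene side -30 off -0.63 slope 0.014
scene board side 90 off 0.94 0.36
scene board side -90 off -1.38 1.19
scene sq end -1.36 0.28
scene ledge inner 2.52 1.62
scene dowel [72.18603226 32.88282608 12.        ]
top side 30 off -0.77 slope 0.006
top side -30 off -1.02 slope 0.01
top board side 90 off 2.95 2.26
top board side -90 off -0.77 0.4
top sq end -1.75 0.35
top ledge inner -0.85 0.74
top dowel [69.5826257  33.38351955 12.        ]
```

```bash
python3 -c "
from station import *
print(hand_in())"
```

```text
the job is handed in; nothing more can be done
None
```

The plaque is on the stand, arch under the finger, with ledge, dowel and board each found by feel (peak about 15 N). The arm is clear and the job was handed in at about 22 s; no verdict came back, but final pictures put it within about 1–2 mm of ledge and dowel and square within about 0.015 rad across the face, with finger angle and flatness not measured.

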